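# Zero the dial gauge and wedge up the bearing block

### The arm

A 6-joint arm with a two-finger parallel gripper is mounted at the origin on a cart in front of the work surface, level with it; the furniture and walls round the work are solid. World frame = base frame: x ahead of the robot, y to its left, z up, the work surface at z = 0. Lengths are in m, angles in degrees, forces in N, time in s.
With the tool pointing down it reaches from about 0.4 to 0.825 m from the base axis. Payload 7 kg.
Tool frame: the origin (TCP) lies at the centre of the arm's flange, where the gripper is bolted on; the fingertips stand 178 mm ahead of it and the grasp point (between the pads) lies 159 mm ahead of it (tip_reach is the distance from the TCP to the fingertips, in m); z points along the fingers, y is the line along which they close (so a half turn about z gives the same grasp; the last joint's range is limited). The gripper opens to 88 mm and grips with 3 to 60 N. Pads are 19 mm wide; open, the fingers measure 130 mm over their backs; the gripper's body (78 mm by 193 mm) begins 47 mm behind the grasp point.
Start: joints at [92.825, 20.546, 0.682, 0, -70.136, -16.507], TCP at [0.16, 0.656, 0.405] pointing down, gripper open.
Joint ranges: [-176.03, 176.03], [-82.01, 121.73], [-58.28, 71.71], [-173.87, 95.51], [-174.79, -0.11], [-173.66, 173.66]. Speed limits (degrees/s): [136.94, 136.94, 172.46, 180, 180, 180].

### API

Orientations are given as [roll, pitch, yaw] about the fixed x, y, z axes, in that order (R = Rz(yaw) Ry(pitch) Rx(roll)).
In Python, from plant import * gives the robot as it stands.
- The arm moves only by the shell command python3 -m handwheel 'ROWS'. ROWS is JSON, a list of rows, each a list of 7 numbers: the opening, from -1 (shut) to 1 (fully open), then the shift along the tool's x, y, z as a fraction of full scale, then the turn, a rotation vector about the tool's x, y, z as a fraction of full scale. A call has 1 to 5 rows; each row shifts and turns the commanded pose from where the row before left it, along the tool's axes as they then stand; what a row does not reach is not made up. Full scale, the value 1, is 0.025 m for a shift and 6 degrees for a turn. A row lasts 1/8 s, in which the tool goes at most 62.5 mm and 10.7 degrees, less where a joint would pass 70% of its speed; a pose out of reach is approached as far as the arm can. A call with a number of a shift or a turn outside -1 to 1 is refused whole. A call with a gripper value outside its range is refused whole. The fingers move at their own pace and stop on an object; the grip force is fixed at half the most. Time passes only in rows, so rows that do not move let the fingers close. It gives the time, the measured TCP pose, the force, the opening and the grip force at its end, in the units of the state.
- get_obs(): the state, without advancing time (a new reading comes with each control period).
- snapshot(name): name is "side" or "top"; returns a dict with "color" (384x512x3 uint8, red, green, blue), "fx", "fy", "cx", "cy" (pixels), "R" (3x3) and "t" (3): a world point X has camera coordinates R X + t. Camera axes: x right, y down, z forward; pixel columns grow to the right and rows downward; lengths in m; the calibration is good to about 2 mm. A picture is of the moment at which its call begins. There is no depth.
- close_job(): hands the job in; it is judged then, once.
The state is a dict: "clock": time; "joint_pos": joint angles; "qvel": joint speeds; "tau": joint torques, N m; "tool_pos": TCP position; "orientation": TCP orientation; "force": force on the tool from outside, world axes, zero at the start; "moment": the same for the moment, N m; "opening": finger opening in m; "gripper_force": force on a finger pad.
Only numpy, scipy, OpenCV 4.12 (cv2) and the standard library are available. Lean on these libraries where they do the work, as an engineer would, in place of code of your own. Each camera call takes 0.05 s, during which the arm holds its last target. There are 200 camera calls.

### The job

Turn the dial gauge's bezel until the scale's zero mark stands at the tip of the pointer, then take the metal wedge by its upright wooden handle and push it thin end first into the tunnel under the bearing block until the block has just lifted off its base plate and the pointer stands three marks past zero (two to four will do; never more than six). Finish while still holding the wedge there, with the block resting on it and without touching the block yourself, and leave the wax tin, the glue bottle and the wood blank where they are.

Things in the scene. Friction and masses are not known exactly. Their poses are not given: they have to be found in the camera images.
- fixture: Fixture screwed to the bench: dark steel base plate 193 x 96 x 8 mm (local x -115 to +78, y -48 to +48) with the bearing block on it and, on a post at local x +64, an arm (up to 86 mm above the bench) that holds the dial gauge face up over the block. Origin at bench level under the middle of the block; z up; x is the direction in which the wedge is pushed.
- tunnel_mouth (a point): Middle of the floor of the tunnel's open mouth: on the plate's top, at local x -35, y 0, z 8 mm of the fixture. The tunnel runs under the block along the fixture's +x, 44 mm wide and 12 mm high; 80 mm of bare plate lie in front of the mouth. The lathe bed to the left (beyond y -0.18 m) is up to 0.16 m high: carry the wedge over it or clear of it.
- bearing_block: Grey bearing block with a steel shaft stub at either side, 70 (x) x 84 (y) x 44 mm, about 0.5 kg. It can only move straight up and down (up to 12 mm, no spring) on two studs of the fixture. Origin: centre of the underside of its legs; while it rests on the base plate this is 8 mm above the fixture's origin.
- bezel (a joint): Angle (rad) of the dial gauge's knurled aluminium bezel, which turns with its white scale about the vertical, positive anticlockwise from above; stiff (0.04 N m), stays as left. 0: zero mark at the resting pointer, towards the fixture's -x. A disc 56 mm across, 14 mm high, 99 to 113 mm above the bench, axis at local x +5, y 0 mm of the fixture; grip it across from above.
- zero_mark (a point): The scale's zero mark: the one broad black mark, continued on the bezel's rim; this point is on the rim, 25.7 mm from the axis, 113 mm above the bench. The other nine marks are thin, 36 degrees apart.
- pointer (a joint): Angle (rad) of the dial's black pointer, positive clockwise seen from above; 0 with the block on its base (pointing to the fixture's -x). It is driven by the block: one mark (0.628 rad) for each mm that the block rises.
- pointer_tip (a point): Near the tip of the pointer, 18 mm from the bezel's axis.
- wedge: Loose aluminium wedge with a wooden handle, 149 mm long, 30 wide, 0.16 kg, flat on the bench. Origin: on the underside below the middle of the upright wooden handle (34 (x) x 26 (y) mm, its top 64 mm above the underside); local x points to the thin end. The top slopes evenly from 24 mm thick at local x +17 to 7 mm at the thin end, x +132 mm.
- wedge_tip (a point): Middle of the thin end of the wedge, on its underside. Pushed in flat on the plate, the wedge meets the tunnel's roof when this is 33 mm inside the mouth, then raises the block 1 mm for each 6.7 mm of push (about 10 N); it stays where it is left.
- wax_tin: Bystander: round wax tin 70 x 24 mm behind the fixture; origin at the centre of its underside.
- glue_bottle_small: Bystander: small glue bottle 25 x 77 mm standing behind the fixture; origin at the centre of its underside.
- oak_blank: Bystander: square brown wood blank 22 x 130 x 22 mm lying along y on the bench, left of the wedge; origin at the centre of its underside.

How it is judged (in metres and radians):
On the way, in this order (a step that is already met when the one before it is completed fails the run):
1. with the block still on its base, the bezel's zero mark is at the pointer (within 0.15 rad) (value of joint bezel between -0.15 and 0.15 rad and z of bearing_block in the frame of fixture below 0.009 m), for 0.3 s.
2. the held wedge has lifted the block 1.8 to 4.2 mm off the base (z of bearing_block in the frame of fixture between 0.0098 and 0.0122 m and contact force between the fingers and wedge above 2 N and contact force between wedge and bearing_block above 1.5 N and contact force between each of the arm, the fingers and bearing_block below 0.5 N), for 0.3 s.
At the end, for the whole second after the job is handed in: The bezel is within 0.15 rad of zero, the block stands still 1.8 to 4.2 mm above the base plate, resting on the wedge (over 1.5 N) and not touched by the robot, and the fingers still hold the wedge (over 2 N) (all of step 2 and value of joint bezel between -0.15 and 0.15 rad and linear speed of bearing_block below 0.005 m/s); the arm keeps its last pose, push and grip.
It fails at once if the block is lifted more than 6.5 mm off the base (z of bearing_block in the frame of fixture above 0.0145 m).
It fails at once if the wax tin is moved more than 20 mm (distance of wax_tin from where it was at the start of the episode above 0.02 m).
It fails at once if the glue bottle small is moved more than 20 mm (distance of glue_bottle_small from where it was at the start of the episode above 0.02 m).
It fails at once if the oak blank is moved more than 20 mm (distance of oak_blank from where it was at the start of the episode above 0.02 m).
It also fails if it takes over 64 s, if anything falls off the work surface, if the arm or the gripper's body presses on something with over 40 N, if the wrist force passes 120 N, or if a joint passes its speed limit or range.

## Working session

There is one attempt and no reset: what is moved stays moved. The work goes in short steps, Python scripts to look and compute and a shell command to move; the robot and the scene stay as the last step left them, time stands still between calls to the robot, and variables do not carry over. Pictures are saved under pics/ and viewed, at most 10 in all, crops included, and the job is handed in when it is done.

```bash
mkdir -p pics; python3 - <<'E'
from plant import *
import cv2,numpy as np
o=get_obs();print({k:np.round(v,3).tolist() for k,v in o.items()})
for n in("side","top"):
    s=snapshot(n);cv2.imwrite(f"pics/{n}0.png",s["color"][:,:,::-1]);print(n,s["fx"],s["cx"],s["cy"],np.round(s["R"],4).tolist(),np.round(s["t"],4))
E
```

```text
{'clock': 0.0, 'joint_pos': [92.825, 20.592, 0.636, -0.021, -70.137, -16.505], 'qvel': [0.106, 0.035, -0.118, 0.034, -0.055, 0.054], 'tau': [-0.0, -58.272, 29.305, 6.997, 0.007, -0.0], 'tool_pos': [0.16, 0.656, 0.404], 'orientation': [179.905, -0.007, -13.688], 'force': [-0.228, -0.662, -0.147], 'moment': [-0.011, -0.051, -0.01], 'gripper_force': 0.0, 'opening': 0.087}
side 411.7404964391774 256.34208013255534 191.12064811072412 [[-0.2598, -0.9655, 0.0182], [-0.6832, 0.1704, -0.7101], [0.6825, -0.1969, -0.7039]] [0.0406 0.4737 0.5547]
top 364.9157473058095 251.77343171047616 191.0346687788433 [[0.0078, -0.9998, -0.0185], [-0.9976, -0.0065, -0.0688], [0.0687, 0.019, -0.9975]] [-0.117   0.579   0.9769]
```

View pics/top0.png

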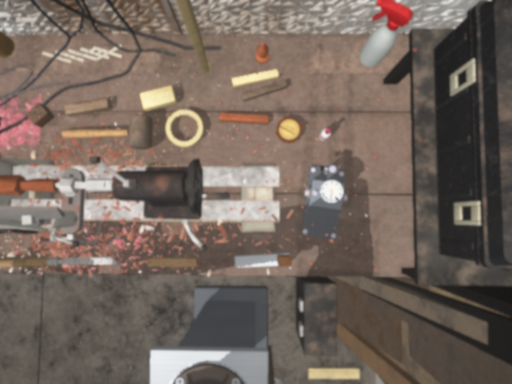

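View pics/side0.png

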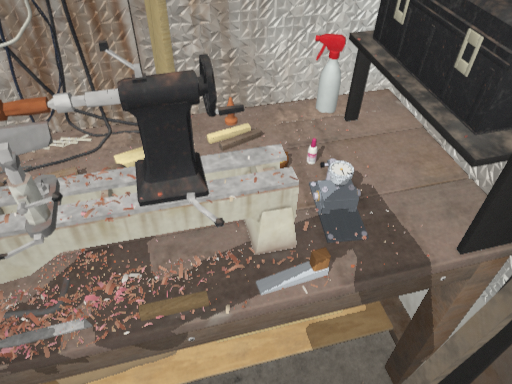

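The top view shows the fixture at about (323,200) with its dial at (331,190). The wedge is at (263,261), with its handle at (285,261) and thin end to the left. The side view agrees: handle (320,258), dial (340,172). I'll zoom in next.

```bash
python3 - <<'E'
import cv2,numpy as np
t=cv2.imread("pics/top0.png");s=cv2.imread("pics/side0.png")
r=lambda i,k:cv2.resize(i,None,fx=k,fy=k,interpolation=cv2.INTER_CUBIC)
a=r(t[155:275,225:355],5)[:, :]      # 650x600
d=r(t[170:210,310:350],7)
e=r(s[150:200,310:370],7)
f=r(s[235:305,240:340],4)
cv2.imwrite("pics/c1.png",a)
c=np.zeros((600,800,3),np.uint8)
c[:280,:280]=d; c[:350,300:720]=e; c[-245:,:350]=r(s[235:305,240:340],3.5)
c[-245:,400:400+315]=r(s[180:250,300:390],3.5)
cv2.imwrite("pics/c2.png",c)
E
```

```text
(no output)
```

View pics/c1.png

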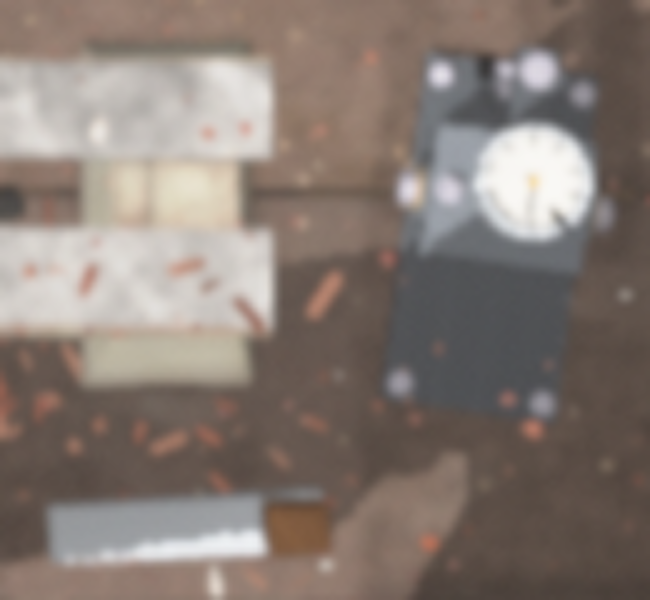

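View pics/c2.png

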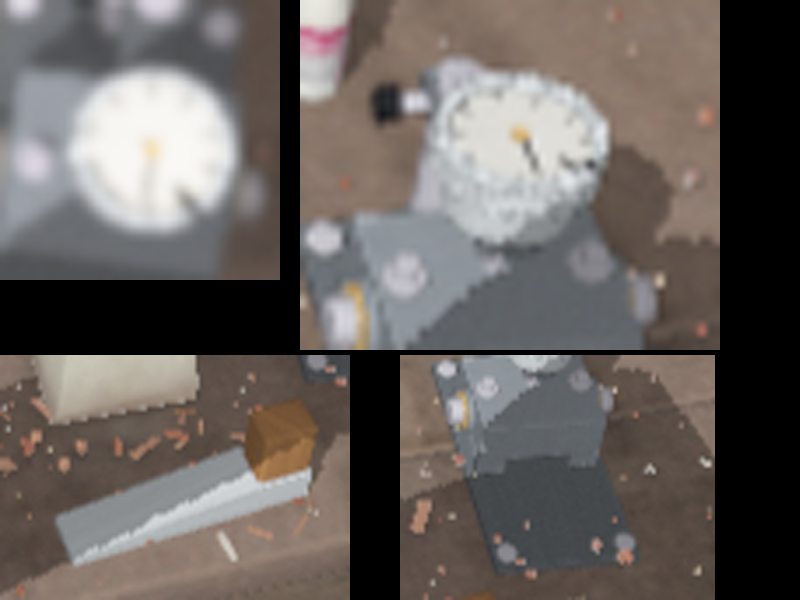

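The bezel's broad mark sits about 40° anticlockwise of the pointer: in the top crop the dial centre is (153,150) and the mark is (190,203). The wedge's thin end points to +y, and the plate is yawed about -7°. Next I'll turn these pixels into world points.

```bash
cat > h.py <<'E'
from plant import *
import cv2,numpy as np
def ray(s,p,z):
    d=s["R"].T@np.array([(p[0]-s["cx"])/s["fx"],(p[1]-s["cy"])/s["fy"],1]);c=-s["R"].T@s["t"]
    return c+d*(z-c[2])/d[2]
def blob(m,x0,y0,x1,y1):
    k=np.zeros_like(m);k[y0:y1,x0:x1]=m[y0:y1,x0:x1]
    c=max(cv2.findContours(k,cv2.RETR_EXTERNAL,cv2.CHAIN_APPROX_NONE)[0],key=cv2.contourArea)
    return c
E
python3 - <<'E'
from h import *
np.set_printoptions(precision=4,suppress=True)
T=snapshot("top");S=snapshot("side")
print("cams",-T["R"].T@T["t"],-S["R"].T@S["t"])
c1=lambda x,y:(x/5+225-.4,y/5+155-.4)
cs=lambda x,y:((x-400)/3.5+300-.36,(y-355)/3.5+180-.36)
print("plate top: BL,BR,TL,TR",*[ray(T,c1(*p),.008) for p in[(387,395),(555,420),(428,50),(597,75)]])
print("plate side: BL,BR",*[ray(S,cs(*p),.008) for p in[(497,573),(636,560)]])
for n,I,w in(("T",T,(310,170,350,210)),("S",S,(325,155,360,190))):
    hsv=cv2.cvtColor(I["color"],cv2.COLOR_RGB2HSV)
    m=cv2.inRange(hsv,(0,0,185),(180,40,255))
    c=blob(m,*w);h=cv2.convexHull(c);(x,y),ax,an=cv2.fitEllipse(h)
    P=ray(I,(x,y),.113);print(n,"dial",x,y,ax,an,P,ray(I,(x,y),.106))
    m=cv2.inRange(hsv,(8,110,30),(20,255,200))
    w2=(270,245,295,275) if n=="T" else (300,240,335,280)
    c=blob(m,*w2);r=cv2.minAreaRect(c);b=cv2.boxPoints(r);print(n,"handle",r,*[ray(I,p,.064) for p in b])
# dark mark in top
g=cv2.cvtColor(T["color"],cv2.COLOR_RGB2GRAY)
print(g[176:206,318:346][14:])
for p in [(48,508),(55,563)]: print("tip edge z7",ray(T,c1(*p),.007))
for p in [(75,565),(56,518)]: print("tip side",ray(S,(p[0]/3.5+240-.36,(p[1]-355)/3.5+235-.36),[.0,.007][p[0]==56]))
E
```

```text
cams [ 0.5114 -0.1318  1.0121] [-0.0444  0.0677  0.7261]
plate top: BL,BR,TL,TR [ 0.465  -0.2506  0.008 ] [ 0.4522 -0.3419  0.008 ] [ 0.6548 -0.2736  0.008 ] [ 0.6414 -0.3664  0.008 ]
plate side: BL,BR [ 0.4596 -0.2441  0.008 ] [ 0.4475 -0.3345  0.008 ]
T dial 330.9479675292969 190.97604370117188 (22.227516174316406, 23.72156524658203) 97.04554748535156 [ 0.5747 -0.3094  0.113 ] [ 0.5752 -0.3108  0.106 ]
T handle ((284.0, 260.0), (8.0, 10.0), 90.0) [ 0.4098 -0.185   0.064 ] [ 0.4101 -0.2106  0.064 ] [ 0.3897 -0.2106  0.064 ] [ 0.3895 -0.185   0.064 ]
S dial 337.13604736328125 170.6060791015625 (23.712600708007812, 30.74745750427246) 93.08814239501953 [ 0.5692 -0.2963  0.113 ] [ 0.5762 -0.3005  0.106 ]
S handle ((319.8824157714844, 258.5294189453125), (19.887920379638672, 21.3431339263916), 75.96376037597656) [ 0.4077 -0.1714  0.064 ] [ 0.4096 -0.2165  0.064 ] [ 0.3635 -0.2078  0.064 ] [ 0.3622 -0.1646  0.064 ]
[[150 173 208 229 237 242 245 246 246 246 246 244 235 229 236 243 247 248
  248 247 245 242 237 232 219 172 113  82]
 [158 183 220 235 240 242 245 247 247 247 247 245 236 227 2
[... 1139 characters left out ...]
6 160 180 196 211 219 216 213 219 223 217 201
  179 145 120 113 112 108 100  94  95  95]
 [108 109 109 108 109 110 116 126 140 155 172 184 186 186 190 194 184 165
  146 126 112 108 109 105  95  87  85  85]
 [108 109 109 109 108 108 110 111 116 122 131 136 139 140 142 144 138 127
  118 112 109 109 105 101  91  83  81  80]
 [108 108 109 109 109 109 109 109 110 110 112 112 112 113 114 114 113 111
  109 109 109 107 106  97  88  81  78  79]
 [105 106 106 108 108 109 109 109 109 110 109 108 109 109 109 109 109 109
  109 110 108 109 105  95  86  82  79  78]]
tip edge z7 [ 0.402 -0.066  0.007]
tip edge z7 [ 0.3723 -0.0702  0.007 ]
tip side [ 0.3734 -0.0682  0.    ]
tip side [ 0.4019 -0.0645  0.007 ]
```

The two views agree to a few mm:
- **Fixture:** origin about (0.572, -0.3105), yaw about -7.3°, dial axis about (0.5755, -0.310).
- **Bezel:** about 43° anticlockwise of the pointer.
- **Wedge:** tip about (0.387, -0.068), yaw about 92°, so its handle is about (0.392, -0.20).

I'll move off around the tailstock, staying on the near side of it.

```bash
python3 -m handwheel '[[1,0.725,0.865,-0.1,0,0,0],[1,0.725,0.865,-0.1,0,0,0],[1,0.725,0.865,-0.1,0,0,0],[1,0.725,0.865,-0.1,0,0,0],[1,0.725,0.865,-0.1,0,0,0]]'
python3 -m handwheel '[[1,0.725,0.865,-0.1,0,0,0],[1,0.725,0.865,-0.1,0,0,0],[1,0.725,0.865,-0.1,0,0,0],[1,0.725,0.865,-0.1,0,0,0],[1,0.725,0.865,-0.1,0,0,0]]'
```

```text
clock: 0.82
tool_pos: [0.2226, 0.5283, 0.4171]
orientation: [180.0, -0.0, -13.7]
force: [1.5, 0.2, 1.2]
opening: 0.0878
gripper_force: 0.0
clock: 1.45
tool_pos: [0.2854, 0.4011, 0.4299]
orientation: [-180.0, 0.0, -13.7]
force: [0.2, 0.1, -0.1]
opening: 0.0876
gripper_force: 0.0
```

Tracking is exact, so I'll continue.

```bash
python3 -m handwheel '[[1,0.725,0.865,-0.1,0,0,0],[1,0.725,0.865,-0.1,0,0,0],[1,0.725,0.865,-0.1,0,0,0],[1,0.725,0.865,-0.1,0,0,0],[1,0.725,0.865,-0.1,0,0,0]]'
python3 -m handwheel '[[1,0.725,0.865,-0.1,0,0,0],[1,0.725,0.865,-0.1,0,0,0],[1,0.725,0.865,-0.1,0,0,0],[1,0.725,0.865,-0.1,0,0,0],[1,0.725,0.865,-0.1,0,0,0]]'
python3 -m handwheel '[[1,0.245,0.867,0,0,0,0],[1,0.245,0.867,0,0,0,0],[1,0.245,0.867,0,0,0,0],[1,0.245,0.867,0,0,0,0],[1,0.245,0.867,0,0,0,0]]'
python3 -m handwheel '[[1,0.245,0.867,0,0,0,0],[1,0.245,0.867,0,0,0,0],[1,0.245,0.867,0,0,0,0],[1,0.245,0.867,0,0,0,0],[1,0.245,0.867,0,0,0,0]]'
python3 -m handwheel '[[1,0.245,0.867,0,0,0,0],[1,0.245,0.867,0,0,0,0],[1,0.245,0.867,0,0,0,0],[1,0.245,0.867,0,0,0,0],[1,0,0,0,0,0,1]]'
```

```text
clock: 2.08
tool_pos: [0.3476, 0.2745, 0.4424]
orientation: [-180.0, -0.0, -13.7]
force: [0.2, -0.4, 0.7]
opening: 0.0876
gripper_force: 0.0
clock: 2.7
tool_pos: [0.4098, 0.148, 0.4549]
orientation: [-180.0, -0.0, -13.7]
force: [0.5, 0.1, -0.1]
opening: 0.0875
gripper_force: 0.0
clock: 3.32
tool_pos: [0.4133, 0.0357, 0.4548]
orientation: [-180.0, -0.0, -13.7]
force: [1.3, -0.8, -0.4]
opening: 0.0877
gripper_force: 0.0
clock: 3.95
tool_pos: [0.4172, -0.0767, 0.4548]
orientation: [-180.0, -0.0, -13.7]
force: [-0.2, -1.0, -0.2]
opening: 0.0875
gripper_force: 0.0
clock: 4.58
tool_pos: [0.4204, -0.167, 0.4545]
orientation: [180.0, 0.0, -19.9]
force: [0.2, 0.4, 0.1]
opening: 0.0874
gripper_force: 0.0
```

```bash
python3 -m handwheel '[[1,0,0,0,0,0,1],[1,0,0,0,0,0,1],[1,0,0,0,0,0,1],[1,0,0,0,0,0,1],[1,0,0,0,0,0,1]]'
python3 -m handwheel '[[1,0,0,0,0,0,1],[1,0,0,0,0,0,1],[1,0,0,0,0,0,1],[1,0,0,0,0,0,1],[1,0,0,0,0,0,1]]'
python3 -m handwheel '[[1,0,0,0,0,0,1],[1,0,0,0,0,0,0.72]]'; python3 -c "from plant import *;print(get_obs())"
```

```text
clock: 5.2
tool_pos: [0.4204, -0.1659, 0.4547]
orientation: [-180.0, -0.0, -49.9]
force: [-0.7, -0.1, -1.0]
opening: 0.0877
gripper_force: 0.0
clock: 5.82
tool_pos: [0.4204, -0.1659, 0.4547]
orientation: [-180.0, -0.0, -79.9]
force: [0.9, 0.8, -0.8]
opening: 0.0873
gripper_force: 0.0
clock: 6.08
tool_pos: [0.4204, -0.1659, 0.4548]
orientation: [-180.0, 0.0, -90.2]
force: [-0.1, -0.6, 0.1]
opening: 0.0874
gripper_force: 0.0
{'clock': 6.075, 'joint_pos': array([ 3.57262479e+00, -2.96811225e+00, -2.11808888e+01,  1.10382015e-04,
       -7.17801238e+01, -3.75267567e+00]), 'qvel': array([-9.47805820e-03,  2.59220603e-02, -4.19756415e-02, -3.13747728e-02,
       -2.38549898e-02, -3.35888675e+01]), 'tau': array([-2.49793244e-03, -2.53889000e+01,  2.96394432e+01,  7.06585854e+00,
        2.92764476e-02,  8.01609792e-01]), 'tool_pos': array([ 0.42040514, -0.16592584,  0.45475564]), 'orientation': array([-1.79992909e+02,  3.60043091e-04, -9.01800164e+01]), 'force': array([-0.06815192, -0.59784296,  0.14906027]), 'moment': array([ 0.05793676, -0.03539401, -0.00647938]), 'gripper_force': 0.0, 'opening': 0.08740583405439725}
```

```bash
python3 -m handwheel '[[1,0.82,-0.886,0,0,0,0],[1,0.82,-0.886,0,0,0,0],[1,0.82,-0.886,0,0,0,0],[1,0.82,-0.886,0,0,0,0],[1,0.82,-0.886,0,0,0,0]]'
python3 -m handwheel '[[1,0.82,-0.886,0,0,0,0],[1,0.82,-0.886,0,0,0,0],[1,0,0,0.9,0,0,-0.9],[1,0,0,0.9,0,0,-0.9],[1,0,0,0.9,0,0,-0.9]]'
python3 -m handwheel '[[1,0,0,0.9,0,0,-0.9],[1,0,0,0.9,0,0,0],[1,0,0,0,0,0,0]]'
python3 - <<'E'
from h import *
T=snapshot("top");S=snapshot("side")
a=cv2.resize(T["color"][150:250,270:390],None,fx=5,fy=5,interpolation=2)[:,:,::-1]
b=cv2.resize(S["color"][115:245,300:360+20],None,fx=4,fy=4,interpolation=2)[:,:,::-1]
c=np.zeros((600,800,3),np.uint8);c[:300*1,:]=0
a=cv2.resize(a,(450,375));c[:375,:450]=a;b=cv2.resize(b,(340,552));c[:552,455:795]=b
cv2.imwrite("pics/d1.png",c)
E
```

```text
clock: 6.7
tool_pos: [0.5318, -0.2693, 0.4547]
orientation: [180.0, 0.0, -90.0]
force: [-0.5, 0.3, 0.6]
opening: 0.0875
gripper_force: 0.0
clock: 7.32
tool_pos: [0.5754, -0.3097, 0.3864]
orientation: [180.0, 0.0, -73.6]
force: [0.7, -0.8, -0.5]
opening: 0.0877
gripper_force: 0.0
clock: 7.7
tool_pos: [0.575, -0.3093, 0.3404]
orientation: [179.8, 0.1, -68.4]
force: [0.5, 0.0, 0.2]
opening: 0.0872
gripper_force: 0.0
```

View pics/d1.png

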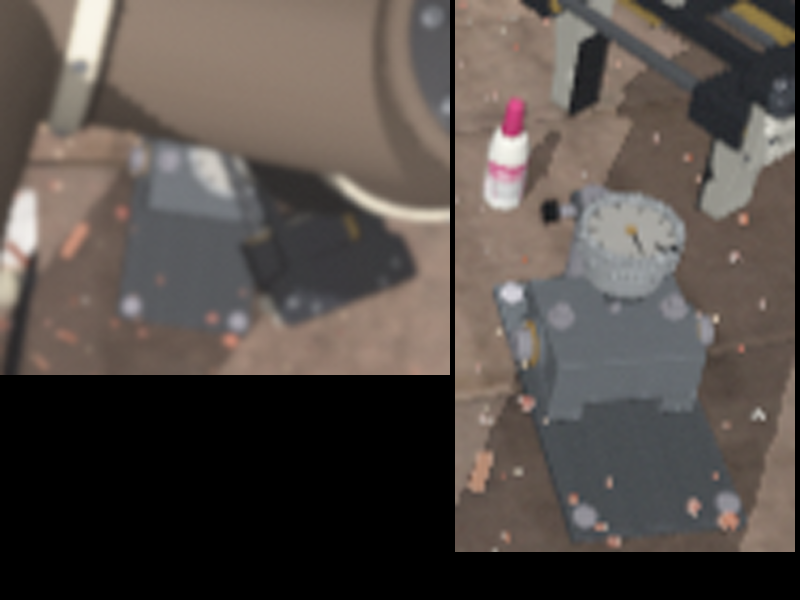

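The side view shows the open fingertips at crop (580,105) and (718,212), straddling a point above the dial at (631,232). I'll compare these against the projections.

```bash
python3 - <<'E'
from h import *
S=snapshot("side")
def pr(X):
    c=S["R"]@np.array(X)+S["t"];return c[:2]/c[2]*[S["fx"],S["fy"]]+[S["cx"],S["cy"]]
print(get_obs()["tool_pos"])
print("tips mid exp",pr((.575,-.3095,.162)),"seen 345.6 152.2")
print("dial exp",pr((.5755,-.31,.113)),"seen 341.4 169.6", ray(S,(341.4,169.6),.113))
yw=np.radians(-68.4);ty=np.array([np.sin(yw),-np.cos(yw),0])
for k in(-1,1):print(k,pr(np.array((.575,-.3095,.162))+k*.044*ty),pr(np.array((.575,-.3095,.162))+k*.065*ty))
for n,l in(("BL",(-.115,.048)),("BR",(-.115,-.048)),("mouthL",(-.035,.042))):
    a=np.radians(-7.3);print(n,pr((.5717+l[0]*np.cos(a)-l[1]*np.sin(a),-.3105+l[0]*np.sin(a)+l[1]*np.cos(a),.008)))
E
```

```text
[ 0.57621458 -0.30928896  0.34340101]
tips mid exp [345.23553839 151.07415538] seen 345.6 152.2
dial exp [341.65358106 167.81154988] seen 341.4 169.6 [ 0.57000974 -0.3070023   0.113     ]
-1 [331.0722347  140.86345228] [324.57785169 136.18147848]
1 [360.20466397 161.86579697] [367.65339168 167.2357833 ]
BL [328.38661731 240.1287069 ]
BR [369.91352152 236.06254065]
mouthL [322.11514369 213.33655466]
```

Offsets are within about 2 mm, so I'll go down around the bezel and grip it.

```bash
python3 -m handwheel '[[1,0,0,0.92,0,0,0],[1,0,0,0.92,0,0,0],[1,0,0,0.92,0,0,0],[1,0,0,0,0,0,0]]'
python3 -m handwheel '[[-1,0,0,0,0,0,0],[-1,0,0,0,0,0,0],[-1,0,0,0,0,0,0],[-1,0,0,0,0,0,0],[-1,0,0,0,0,0,0]]'
```

```text
clock: 8.35
tool_pos: [0.5758, -0.3088, 0.2726]
orientation: [179.9, 0.1, -68.4]
force: [0.0, 0.5, 0.7]
opening: 0.0877
gripper_force: 0.0
clock: 8.98
tool_pos: [0.5754, -0.3092, 0.2737]
orientation: [179.9, 0.0, -68.4]
force: [-5.3, -1.8, 5.4]
opening: 0.0555
gripper_force: 30.0
```

Gripped at 55.5 mm. Now I'll turn it 43° clockwise.

```bash
python3 -m handwheel '[[-1,0,0,0,0,0,0.9],[-1,0,0,0,0,0,0.9],[-1,0,0,0,0,0,0.9],[-1,0,0,0,0,0,0.9]]'
python3 -m handwheel '[[-1,0,0,0,0,0,0.9],[-1,0,0,0,0,0,0.9],[-1,0,0,0,0,0,0.9],[-1,0,0,0,0,0,0.87],[-1,0,0,0,0,0,0]]'
python3 - <<'E'
from h import *
S=snapshot("side")
b=cv2.resize(S["color"][120:200,300:400],None,fx=7,fy=7,interpolation=2)[:,:,::-1]
cv2.imwrite("pics/d2.png",b)
E
```

```text
clock: 9.48
tool_pos: [0.576, -0.309, 0.2737]
orientation: [180.0, -0.0, -90.2]
force: [-2.4, -1.1, 2.6]
opening: 0.0554
gripper_force: 30.0
clock: 10.1
tool_pos: [0.5767, -0.3091, 0.2737]
orientation: [-179.9, -0.0, -111.4]
force: [0.3, -2.4, 1.7]
opening: 0.0555
gripper_force: 30.0
```

View pics/d2.png

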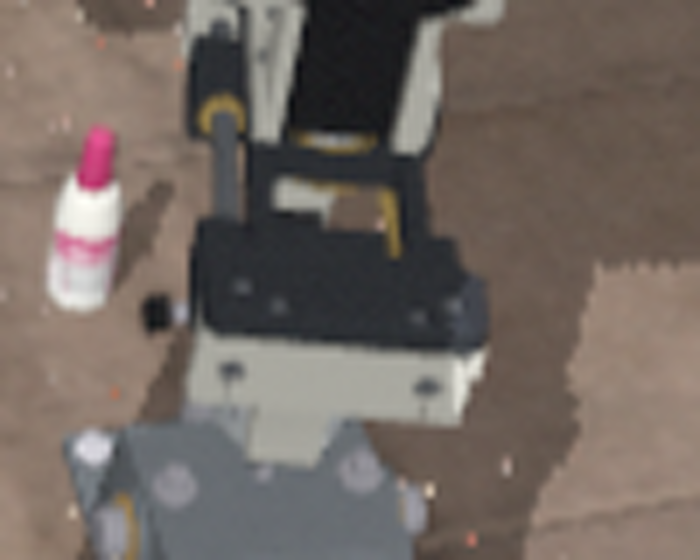

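The fingers hide the dial from the side. I'll open, rise and go toward the wedge, then check the bezel from there.

```bash
python3 -m handwheel '[[1,0,0,0,0,0,0],[1,0,0,0,0,0,0],[1,0,0,0,0,0,0],[1,0,0,-0.5,0,0,0],[1,0,0,-1,0,0,0]]'
python3 -m handwheel '[[1,0,0,-1,0,0,-0.72],[1,0,0,-1,0,0,-0.72],[1,0,0,-0.5,0,0,-0.72],[1,0,0,0,0,0,-0.72],[1,0,0,0,0,0,-0.72]]'
python3 -m handwheel '[[1,-0.545,0.88,0,0,0,0],[1,-0.545,0.88,0,0,0,0],[1,-0.545,0.88,0,0,0,0],[1,-0.545,0.88,0,0,0,0],[1,-0.545,0.88,0,0,0,0]]'
python3 -m handwheel '[[1,-0.545,0.88,0,0,0,0],[1,-0.545,0.88,0,0,0,0],[1,-0.545,0.88,0,0,0,0],[1,0,0,0,0,0,0]]'
python3 - <<'E'
from h import *
T=snapshot("top");S=snapshot("side")
cv2.imwrite("pics/top1.png",T["color"][:,:,::-1]);cv2.imwrite("pics/side1.png",S["color"][:,:,::-1])
r=lambda i,w,h:cv2.resize(i[:,:,::-1],(w,h),interpolation=2)
c=np.zeros((600,800,3),np.uint8)
c[:300,:300]=r(T["color"][170:210,310:350],300,300)
c[:300,310:310+350]=r(S["color"][150:190,310:357],352,300)[:,:350]
c[300:600,:400]=r(T["color"][215:275,230:310],400,300)
c[300:600,400:800]=r(S["color"][225:300,245:345],400,300)
cv2.imwrite("pics/d3.png",c)
E
```

```text
clock: 10.78
tool_pos: [0.5759, -0.3087, 0.3107]
orientation: [179.9, -0.0, -111.4]
force: [-0.1, -1.1, 0.3]
opening: 0.0872
gripper_force: 0.0
clock: 11.4
tool_pos: [0.5761, -0.3087, 0.3745]
orientation: [-179.9, -0.0, -89.7]
force: [0.3, -0.1, -0.4]
opening: 0.0878
gripper_force: 0.0
clock: 12.02
tool_pos: [0.4652, -0.2406, 0.3741]
orientation: [-179.9, -0.0, -89.8]
force: [-0.3, -0.1, 1.6]
opening: 0.0879
gripper_force: 0.0
clock: 12.52
tool_pos: [0.3986, -0.1998, 0.3744]
orientation: [-179.9, 0.0, -89.8]
force: [-0.2, 0.5, 0.1]
opening: 0.0876
gripper_force: 0.0
```

View pics/d3.png

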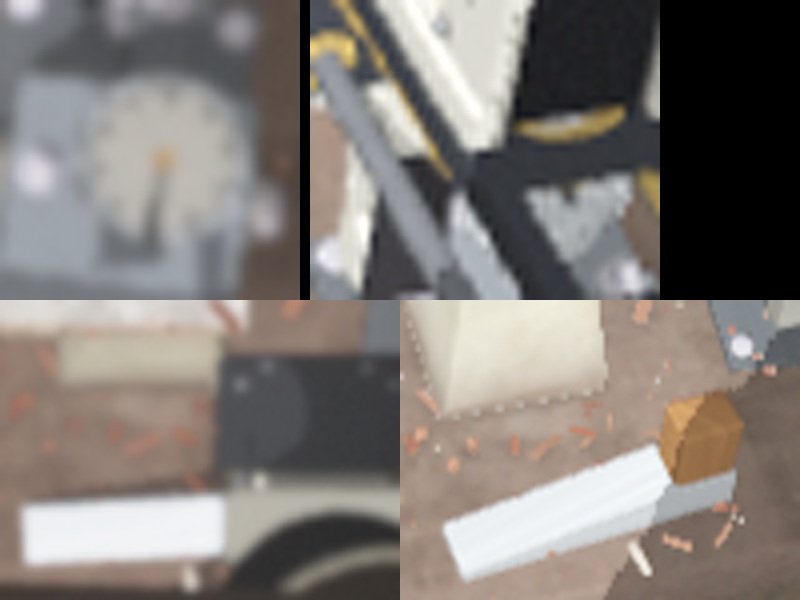

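The broad mark now lies in line with the pointer: top crop centre (163,160), both toward (153,235). The wedge's near bottom corners appear in the side crop at tip (465,580) and back (733,500). I'll locate it from those.

```bash
python3 - <<'E'
from h import *
np.set_printoptions(precision=4,suppress=True)
S=snapshot("side");T=snapshot("top")
q=lambda x,y:(245+(x-400)/4-.4,225+(y-300)/4-.4)
a=ray(S,q(465,580),0);b=ray(S,q(735,500),0);c=ray(S,q(443,525),.007)
print(a,b,c,"len",np.hypot(*(a-b)[:2]),"yaw",np.degrees(np.arctan2(*(a-b)[1::-1])),"width",np.hypot(*(a-c)[:2]))
u=(a-b)[:2]/np.hypot(*(a-b)[:2]);n=np.array([-u[1],u[0]]);print("origin est side",b[:2]+.017*u-.015*n, a[:2]-.132*u-.015*n, a[:2]-.132*u+.015*n)
t=lambda x,y:(230+x/5-.4,215+(y-300)/5-.4)
for p,z in(((22,507),.007),((30,566),.007),((222,495),.023),((224,556),.023)):print("top",ray(T,t(*p),z))
# handle top face corners
for p in((665,403),(715,391),(742,428),):print("hs",ray(S,q(*p),.064))
E
```

```text
[ 0.3736 -0.0678  0.    ] [ 0.3841 -0.217   0.    ] [ 0.4029 -0.0641  0.007 ] len 0.14955013267371584 yaw 94.01421936680747 width 0.029525718772468647
origin est side [ 0.3979 -0.199 ] [ 0.3978 -0.1984] [ 0.3679 -0.2005]
top [ 0.4025 -0.0655  0.007 ]
top [ 0.3707 -0.0702  0.007 ]
top [ 0.4117 -0.1738  0.023 ]
top [ 0.3793 -0.175   0.023 ]
hs [ 0.4085 -0.1796  0.064 ]
hs [ 0.4094 -0.2067  0.064 ]
hs [ 0.3847 -0.2112  0.064 ]
```

The measured size matches the given one (149.5 × 29.5 mm): origin (0.398, -0.199), yaw 94.5°. Next I'll align, descend and grip.

```bash
python3 -m handwheel '[[0.3,0,0,0.9,0,0,-0.74],[0.3,0,0,1,0,0,0],[0.3,0,0,1,0,0,0],[0.3,0,0,1,0,0,0],[0.3,0,0,1,0,0,0]]'
python3 -m handwheel '[[0.3,0,0,0.9,0,0,0],[0.3,0,0,0.5,0,0,0],[0.3,0,0,0.4,0,0,0],[0.3,0,0,0,0,0,0]]'
python3 -m handwheel '[[-1,0,0,0,0,0,0],[-1,0,0,0,0,0,0],[-1,0,0,0,0,0,0],[-1,0,0,0,0,0,0]]'
```

```text
clock: 13.35
tool_pos: [0.4005, -0.2006, 0.2497]
orientation: [180.0, -0.0, -85.4]
force: [-0.1, 0.2, -0.7]
opening: 0.0571
gripper_force: 0.0
clock: 13.85
tool_pos: [0.3999, -0.2004, 0.2053]
orientation: [179.9, 0.0, -85.4]
force: [0.2, 0.1, 1.0]
opening: 0.0571
gripper_force: 0.0
clock: 14.35
tool_pos: [0.3998, -0.2003, 0.2059]
orientation: [-180.0, -0.0, -85.4]
force: [-1.1, 0.6, 3.3]
opening: 0.026
gripper_force: 30.0
```

Gripped at 26 mm, the handle's width. Next I'll lift, move clear of the lathe and turn the wedge toward the tunnel.

```bash
python3 -m handwheel '[[-1,0,0,-0.8,0,0,0],[-1,0,0,-1,0,0,0],[-1,0,0,-1,0,0,0],[-1,0.5,0.06,0,0,0,0],[-1,0.9,0.11,0,0,0,0]]'
python3 -m handwheel '[[-1,0.9,0.11,0,0,0,0],[-1,0.9,0.11,0,0,0,0],[-1,0.9,0.11,0,0,0,0],[-1,0.65,0.08,0,0,0,0],[-1,0,0,0,0,0,0.7]]'
python3 -m handwheel '[[-1,0,0,0,0,0,1],[-1,0,0,0,0,0,1],[-1,0,0,0,0,0,1],[-1,0,0,0,0,0,1],[-1,0,0,0,0,0,1]]'
python3 -m handwheel '[[-1,0,0,0,0,0,1],[-1,0,0,0,0,0,1],[-1,0,0,0,0,0,1],[-1,0,0,0,0,0,1],[-1,0,0,0,0,0,1]]'
python3 -m handwheel '[[-1,0,0,0,0,0,1],[-1,0,0,0,0,0,1],[-1,0,0,0,0,0,1],[-1,0,0,0,0,0,1],[-1,0,0,0,0,0,1]]'
python3 -m handwheel '[[-1,0,0,0,0,0,1],[-1,0,0,0,0,0,0.28],[-1,0,0,0,0,0,0]]'
```

```text
clock: 14.98
tool_pos: [0.3981, -0.2358, 0.2754]
orientation: [-180.0, 0.0, -85.3]
force: [0.8, -0.5, -1.7]
opening: 0.0258
gripper_force: 30.0
clock: 15.6
tool_pos: [0.3946, -0.321, 0.2747]
orientation: [179.9, 0.0, -89.8]
force: [0.9, 0.6, -1.8]
opening: 0.0259
gripper_force: 30.0
clock: 16.23
tool_pos: [0.3946, -0.32, 0.275]
orientation: [179.9, -0.0, -119.8]
force: [0.0, -0.2, -2.6]
opening: 0.0257
gripper_force: 30.0
clock: 16.85
tool_pos: [0.3946, -0.32, 0.275]
orientation: [179.9, -0.0, -149.8]
force: [0.1, 0.5, -1.7]
opening: 0.026
gripper_force: 30.0
clock: 17.48
tool_pos: [0.3946, -0.32, 0.275]
orientation: [180.0, -0.1, -179.8]
force: [0.4, 0.2, -0.9]
opening: 0.026
gripper_force: 30.0
clock: 17.85
tool_pos: [0.3948, -0.3199, 0.2753]
orientation: [180.0, -0.0, 172.8]
force: [-0.1, -0.1, -1.8]
opening: 0.0262
gripper_force: 30.0
```

```bash
python3 -m handwheel '[[-1,0.25,0.66,0,0,0,0],[-1,0.25,0.66,0,0,0,0],[-1,0,0,0.8,0,0,0],[-1,0,0,0.8,0,0,0],[-1,0,0,0.6,0,0,0]]'
python3 -m handwheel '[[-1,0,0,0,0,0,0]]'
python3 - <<'E'
from h import *
T=snapshot("top");S=snapshot("side")
r=lambda i,w,h:cv2.resize(i[:,:,::-1],(w,h),interpolation=2)
c=np.zeros((600,800,3),np.uint8)
c[:,:390]=r(T["color"][165:265,290:355],390,600)
c[:,400:]=r(S["color"][155:275,300:380],400,600)
cv2.imwrite("pics/d4.png",c)
E
```

```text
clock: 18.48
tool_pos: [0.3863, -0.2844, 0.2203]
orientation: [180.0, 0.0, 172.8]
force: [-0.1, -0.2, -1.4]
opening: 0.026
gripper_force: 30.0
clock: 18.6
tool_pos: [0.3861, -0.2845, 0.22]
orientation: [180.0, -0.1, 172.8]
force: [0.2, 0.3, -2.0]
opening: 0.0256
gripper_force: 30.0
```

View pics/d4.png

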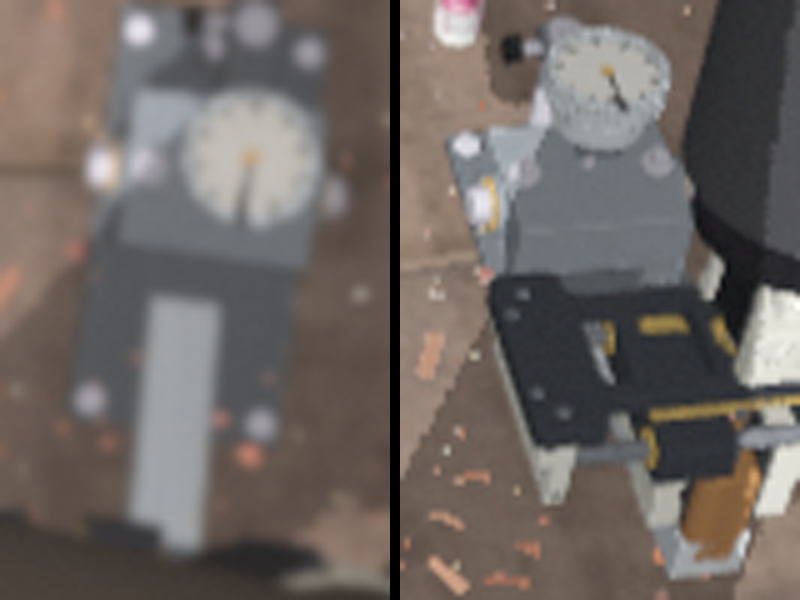

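The wedge tip (top crop (186,300)) is centred on the plate (centre about 189) and within about 2° of parallel. It sits about 18 mm in front of the mouth. I'll trim the yaw, lower onto the plate and advance.

```bash
python3 -m handwheel '[[-1,0,0.04,0.14,0,0,0.25],[-1,0,0,0.1,0,0,0],[-1,0,0,0,0,0,0]]'
python3 -m handwheel '[[-1,0,0,0.03,0,0,0],[-1,0,0,0,0,0,0]]'
python3 -m handwheel '[[-1,-0.3,0,0,0,0,0],[-1,-0.5,0,0,0,0,0],[-1,-0.3,0,0,0,0,0],[-1,0,0,0,0,0,0]]'
```

```text
clock: 19.08
tool_pos: [0.3867, -0.2845, 0.2146]
orientation: [180.0, -0.0, 171.2]
force: [0.5, -0.7, -0.9]
opening: 0.0258
gripper_force: 30.0
clock: 19.32
tool_pos: [0.3869, -0.2846, 0.214]
orientation: [-180.0, 0.0, 171.2]
force: [-0.2, 0.6, -0.9]
opening: 0.0258
gripper_force: 30.0
clock: 19.82
tool_pos: [0.4152, -0.2889, 0.2139]
orientation: [-180.0, 0.1, 171.3]
force: [1.9, 0.2, -0.2]
opening: 0.0254
gripper_force: 30.0
```

```bash
python3 -m handwheel '[[-1,-0.2,0,0.02,0,0,0],[-1,-0.3,0,0,0,0,0],[-1,-0.2,0,0,0,0,0],[-1,0,0,0,0,0,0]]'
python3 -m handwheel '[[-1,-0.1,0,0,0,0,0],[-1,-0.1,0,0,0,0,0],[-1,0,0,0,0,0,0]]'
```

```text
clock: 20.32
tool_pos: [0.4313, -0.2915, 0.2135]
orientation: [-180.0, -0.0, 171.2]
force: [-2.3, -0.4, 4.2]
opening: 0.026
gripper_force: 30.0
clock: 20.7
tool_pos: [0.4337, -0.2919, 0.2137]
orientation: [180.0, -0.3, 171.2]
force: [-9.4, 2.4, 13.4]
opening: 0.0261
gripper_force: 30.0
```

Resistance starts close to the predicted contact (handle x about 0.437). I'll push on in small steps and check the dial.

```bash
python3 -m handwheel '[[-1,-0.1,0,0,0,0,0],[-1,-0.1,0,0,0,0,0],[-1,0,0,0,0,0,0]]'
python3 -m handwheel '[[-1,-0.1,0,0,0,0,0],[-1,-0.1,0,0,0,0,0],[-1,0,0,0,0,0,0]]'
python3 - <<'E'
from h import *
T=snapshot("top");S=snapshot("side")
r=lambda i,w,h:cv2.resize(i[:,:,::-1],(w,h),interpolation=2)
c=np.zeros((600,800,3),np.uint8)
c[:,:390]=r(T["color"][165:265,290:355],390,600)
c[:350,400:]=r(S["color"][155:190,322:362],400,350)
c[360:,400:640]=r(S["color"][155:255,300:400],240,240)
cv2.imwrite("pics/d5.png",c)
E
```

```text
clock: 21.08
tool_pos: [0.4389, -0.2928, 0.2137]
orientation: [180.0, -0.3, 171.2]
force: [-11.8, 1.2, 15.8]
opening: 0.026
gripper_force: 30.0
clock: 21.45
tool_pos: [0.4414, -0.2933, 0.2137]
orientation: [180.0, -0.6, 171.2]
force: [-21.2, 5.8, 28.3]
opening: 0.0258
gripper_force: 30.0
```

View pics/d5.png

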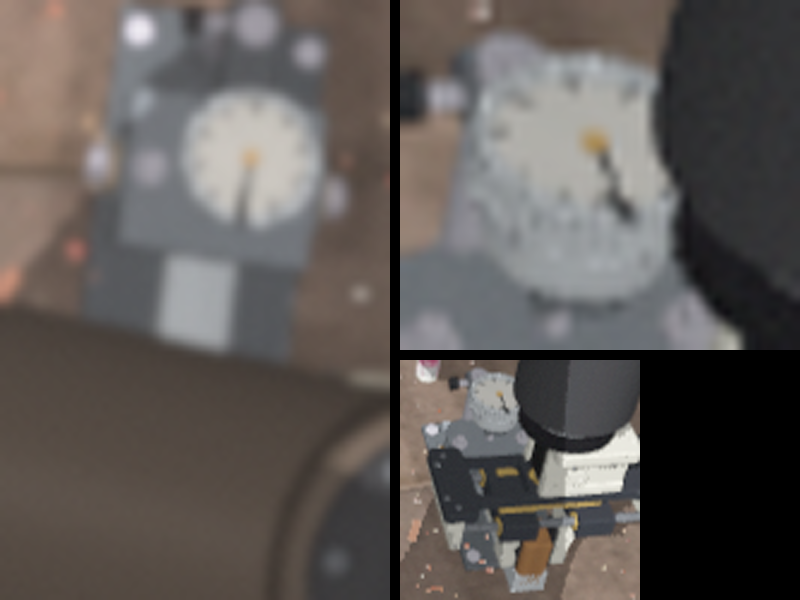

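The pointer is still at zero, with the wedge in the mouth (top crop (165–235, 258)). The push has leaned the tool 0.6°, so the wedge's front edge is digging into the plate (Fz 28 N). I'll ease that by lifting slightly and levelling the pitch.

```bash
python3 -m handwheel '[[-1,0,0,-0.03,0,-0.05,0],[-1,0,0,-0.02,0,-0.05,0],[-1,0,0,0,0,0,0]]'
python3 -c "
from h import *
o=get_obs();print(o['tool_pos'],o['orientation'],o['force'],o['moment'])"
```

```text
clock: 21.92
tool_pos: [0.4411, -0.2932, 0.2137]
orientation: [179.9, -0.1, 171.1]
force: [-18.8, 2.2, 16.6]
opening: 0.026
gripper_force: 30.0
[ 0.44110453 -0.29315551  0.21365822] [ 1.79939654e+02 -8.96704419e-02  1.71146194e+02] [-18.75962163   2.24037658  16.55031678] [ 0.84793105  6.73463554 -0.04931741]
```

```bash
python3 -m handwheel '[[-1,0,0,-0.03,0,-0.05,0],[-1,0,0,-0.03,0,0,0],[-1,0,0,0,0,0,0]]'
python3 -m handwheel '[[-1,-0.06,0,0,0,0,0],[-1,-0.06,0,0,0,0,0],[-1,0,0,0,0,0,0]]'
cat > dial.py <<'E'
from h import *
import sys
T=snapshot("top");g=cv2.cvtColor(T["color"],cv2.COLOR_RGB2GRAY).astype(np.float32)
c=(331.35,190.95)   # yellow hub seen in top view
an=np.radians(np.arange(0,360,6))  # clockwise from fixture -x, seen from above
# image: -x fixture = down & 7deg left ; clockwise from there goes left/up
out=[]
for a in an:
    th=np.radians(90+7)+a
    v=[cv2.remap(g,np.float32([[c[0]+r*np.cos(th)]]),np.float32([[c[1]+r*np.sin(th)]]),1)[0,0] for r in(3,4,5,6)]
    out.append(np.mean(v))
out=np.array(out);k=np.argsort(out)[:4]
print("pointer cand deg (36=1 mark):",[(int(round(np.degrees(an[i]))),int(out[i])) for i in k],"median",int(np.median(out)))
E
python3 dial.py
```

```text
clock: 22.3
tool_pos: [0.4444, -0.2933, 0.2148]
orientation: [179.9, 0.6, 171.2]
force: [-5.1, 0.8, -5.5]
opening: 0.0257
gripper_force: 30.0
clock: 22.68
tool_pos: [0.4485, -0.2939, 0.2155]
orientation: [180.0, 0.8, 171.2]
force: [-5.4, 0.7, -6.1]
opening: 0.0261
gripper_force: 30.0
pointer cand deg (36=1 mark): [(78, 173), (72, 174), (84, 174), (66, 179)] median 196
```

It came free and the block is lifting, with the pointer near 75° (about 2 marks). A little more push.

```bash
python3 -m handwheel '[[-1,-0.1,0,0,0,0,0],[-1,-0.1,0,0,0,0,0],[-1,0,0,0,0,0,0]]'
python3 dial.py
python3 - <<'E'
from h import *
T=snapshot("top");S=snapshot("side")
r=lambda i,w,h:cv2.resize(i[:,:,::-1],(w,h),interpolation=2)
c=np.zeros((600,800,3),np.uint8)
c[:400,:400]=r(T["color"][170:210,311:351],400,400)
c[:350,400:]=r(S["color"][155:190,322:362],400,350)
c[360:,440:800]=r(S["color"][195:275,300:420],360,240)
c[400:,:400]=r(T["color"][190:240,290:390],400,200)
cv2.imwrite("pics/d6.png",c)
E
```

```text
clock: 23.1
tool_pos: [0.4542, -0.2949, 0.2162]
orientation: [180.0, 0.9, 171.2]
force: [-3.1, 0.5, -6.7]
opening: 0.0255
gripper_force: 30.0
pointer cand deg (36=1 mark): [(120, 169), (126, 171), (114, 173), (132, 176)] median 197
```

View pics/d6.png

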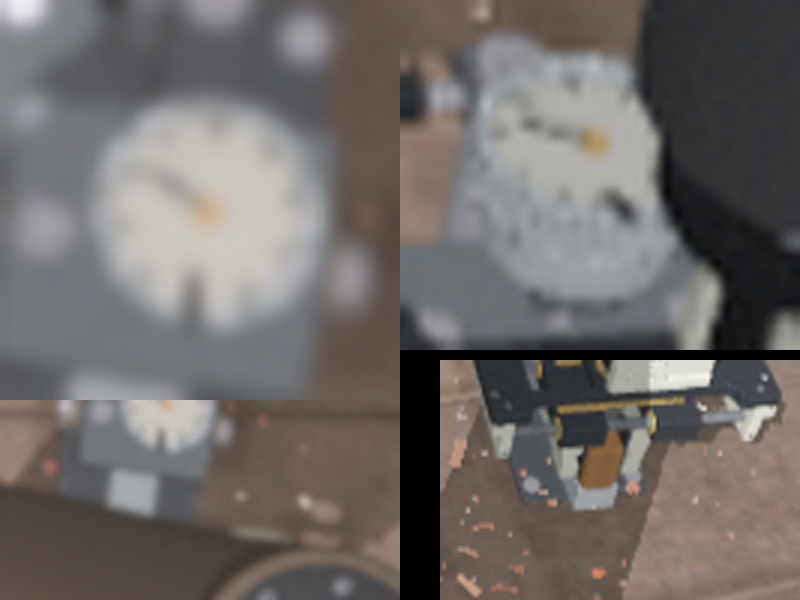

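The pointer is about three marks past zero: top crop hub (207,210), tip toward (135,168), about 117°. The zero mark stays at the -x position (192,300). I'll hold 0.6 s, recheck and hand in if steady.

```bash
python3 -m handwheel '[[-1,0,0,0,0,0,0],[-1,0,0,0,0,0,0],[-1,0,0,0,0,0,0],[-1,0,0,0,0,0,0],[-1,0,0,0,0,0,0]]' && python3 dial.py
```

```text
clock: 23.88
tool_pos: [0.4541, -0.2949, 0.2163]
orientation: [-180.0, 0.9, 171.2]
force: [-3.5, 1.0, -5.6]
opening: 0.0259
gripper_force: 30.0
pointer cand deg (36=1 mark): [(126, 166), (132, 168), (120, 169), (138, 174)] median 197
```

```bash
python3 -m handwheel '[[-1,0,0,0,0,0,0],[-1,0,0,0,0,0,0],[-1,0,0,0,0,0,0],[-1,0,0,0,0,0,0],[-1,0,0,0,0,0,0]]' && python3 dial.py;python3 dial.py
```

```text
clock: 24.55
tool_pos: [0.4541, -0.2949, 0.2163]
orientation: [-180.0, 0.9, 171.2]
force: [-3.0, 1.3, -5.6]
opening: 0.0255
gripper_force: 30.0
pointer cand deg (36=1 mark): [(126, 166), (132, 168), (120, 169), (138, 174)] median 197
pointer cand deg (36=1 mark): [(126, 166), (132, 168), (120, 170), (138, 174)] median 197
```

Steady at about 3.5 marks, so I'm handing in.

```bash
python3 -c "
from plant import *
print(close_job())"
```

```text
the job is handed in; nothing more can be done
None
```

I handed the job in at about 24.7 s, and no verdict came back: the bezel's zero mark is at the pointer's rest position, and the held wedge has the block up with the pointer steady at about 3.5 marks, with the tin, bottle and blank left alone.

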